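Walk the tube block round and up to the reader's fence

TASK

The heavy aluminium tube block stands askew on the bench in front of the tube reader. Pushing only on its sides with the fingertips, near one corner and then another, walk it round on the open bench until one of its long sides (either one) is parallel to the reader's steel fence and still more than a finger's width from it, then push it forward until that side lies flat against the fence, with the fence reaching past both its ends; let go and move clear. The block is never gripped, lifted, tipped or dragged from on top, no corner of it may run into the fence, and the yellow tube rack, the bottle and the beaker stay where they are.

Things in the scene. Friction and masses are not known exactly. Their poses are not given: they have to be found in the camera images.
- tube_block: Heavy aluminium block with coloured tube caps, 0.8 to 1.1 kg, 92 mm along its x, 130 mm along its y (long), 34 mm high (caps 3 mm more, seated fast). Its two long sides (facing its +x and -x, blue strips) are alike. Origin: centre of the underside. It slides on the bench under a push of 4 to 8 N and stops when the push stops. It starts 30 to 90 degrees out of parallel with the fence.
- stop_fence: White tube reader, fixed, with a steel fence (yellow top edge) towards the robot. Origin: bench level, middle of the fence's flat face; x points away from the robot, square to the face, y along it. Fence 270 mm long, 33 mm high; the housing behind it is 44 mm high, to x = 144 mm. With the block flat against it the block's origin is at x = -46 mm; it starts at x = -215 to -180 mm.
- tube_rack: Bystander: yellow tube rack, loose, 50 mm along x, 100 mm along y, 55 mm high. Origin: centre of the underside.
- reagent_bottle: Bystander: small amber bottle with a blue cap, loose, 48 mm across, 85 mm high. Origin: centre of the underside.
- beaker: Bystander: small glass beaker, loose, 60 mm across, 65 mm high. Origin: centre of the underside.

How it is judged:
By the outcome, as a careful person would: the job done as asked, in the order asked, and still so for the second after the job is handed in, with the robot touching nothing.
It also fails if it takes over 72 s, if anything falls off the work surface, if the arm or the gripper's body presses on something with over 40 N, if the wrist force passes 120 N, or if a joint passes its speed limit or range.

ROBOT

A 6-joint arm with a two-finger parallel gripper is mounted at the origin on the work surface. World frame = base frame: x ahead of the robot, y to its left, z up, the work surface at z = 0. Lengths are in mm, angles in degrees, forces in N, time in s.
With the tool pointing down it reaches from about 325 to 925 mm from the base axis. Payload 3.1 kg.
Tool frame: the origin (TCP) lies at the very end of the fingers, on their centre line; the grasp point (between the pads) lies grasp_offset behind it (grasp_offset is the distance from the TCP to the grasp point, in mm); z points along the fingers, y is the line along which they close (so a half turn about z gives the same grasp; the last joint's range is limited). The gripper opens to 85 mm and grips with 20 to 120 N. Pads are 22 mm wide; open, the fingers measure 114 mm over their backs; the gripper's body (76 mm by 85 mm) begins 54 mm behind the grasp point. The pads swing forward as they close: fully open they stand 13 mm farther back than shut.
Start: joints at [59.576, 12.427, 92.441, -0, 75.132, -6.429], TCP at [254.149, 571.006, 192] pointing down, gripper open.
Joint ranges: [-157.48, 157.48], [-44.54, 120.13], [17.64, 146.25], [-64.5, 244.5], [7.68, 150.69], [-147.95, 147.95]. Speed limits (degrees/s): [159.86, 159.86, 180, 180, 180, 180].

INTERFACE

Orientations are given as [roll, pitch, yaw] about the fixed x, y, z axes, in that order (R = Rz(yaw) Ry(pitch) Rx(roll)).
In Python, from station import * gives the robot as it stands. Calls block until the motion is done:
- goto(position, orientation): joint-space move of the TCP to a pose.
- move_l(position, attitude=None, speed=150): straight line of the TCP; attitude=None keeps the orientation; speed is the mean speed in mm/s.
- move_j(angles): joint-space move.
- grip(opening, squeeze=None): finger opening in mm; squeeze is the grip in N (None keeps the last); returns when the fingers have stopped.
- wait(seconds).
- solve_ik(position, orientation): joint angles nearest the present ones, or None.
- get_obs(): the state.
- get_image(name): name is "scene" or "top"; returns the picture (480x640x3 uint8, red, green, blue); there is no depth.
- get_calibration(name): a dict with "fx", "fy", "cx", "cy" (pixels), "D" ([k1, k2, p1, p2, k3] as OpenCV has them; the pictures are not rectified), "R" (3x3) and "t" (3): a world point X has camera coordinates R X + t. Camera axes: x right, y down, z forward; pixel columns grow to the right and rows downward; lengths in mm; the calibration is good to about 2 mm. A picture is of the moment at which its call begins. get_calibration takes no time and is no camera call.
A pose or a line that the arm cannot do raises Unreachable and nothing moves.
- sign_off(): hands the job in; it is judged then, once.
Trained networks look in the newest picture that a camera, given by its name, has taken for a name from the list of things; names that differ only in an ending like _2 or _b are one class to them, and where a whole thing is asked for, a point or a joint stands for the part that bears it (a point fixed in the world has none). Each returns a list of dicts, best first, with "score" (0 to 1); they miss things now and then, are a little off and sometimes report something else, mostly with a low value. They report only what shows in the picture. A call takes as long as a camera call.
- spot_in(name, camera): "extent" ([centre column, centre row, width, height] in pixels, round what is visible of it).
- regions_of(name, camera): "region" (480x640 bool, what is visible of it) and "extent" ([centre column, centre row, width, height] in pixels, round what is visible of it).
The state is a dict: "t": time; "joint_pos": joint angles; "qvel": joint speeds; "effort": joint torques, N m; "tcp_pos": TCP position; "ee_rot": TCP orientation; "wrist_force": force on the tool from outside, world axes, zero at the start; "moment": the same for the moment, N m; "grip_width": finger opening in mm; "grip_force": force on a finger pad.
Only numpy, scipy, OpenCV 4.12 (cv2) and the standard library are available. Lean on these libraries where they do the work, as an engineer would, in place of code of your own. Each camera call takes 0.05 s, during which the arm holds its last target. There are 200 camera calls.

## Working session

There is one attempt and no reset: what is moved stays moved. The work goes in short steps, each a Python script; the robot and the scene stay as the last script left them, time stands still between calls to the robot, and variables do not carry over. Pictures are saved under pics/ and viewed, at most 13 in all, crops included, and the job is handed in when it is done.

```bash
mkdir -p pics; ls
python3 - <<'E'
from station import *
import cv2, numpy as np
for n in("top","scene"):
    im=get_image(n); cv2.imwrite(f"pics/{n}0.png",im[:,:,::-1])
    c=get_calibration(n); print(n,c)
    for k in("tube_block","stop_fence","tube_rack","reagent_bottle","beaker"):
        print(k,[(round(d["score"],2),np.round(d["extent"])) for d in spot_in(k,n)[:2]])
print(get_obs())
E
```

```text
pics
top {'fx': 442.2479244283707, 'fy': 442.2479244283707, 'cx': 309.84214005254563, 'cy': 234.0049217567437, 'D': array([-0.06166474,  0.        ,  0.        ,  0.        ,  0.        ]), 'R': array([[ 0.01634097, -0.99984467, -0.00660427],
       [-0.97301924, -0.01438151, -0.23027532],
       [ 0.23014457,  0.010189  , -0.97310311]]), 't': array([ 11.21504567, 605.07069254, 785.40076988])}
tube_block [(0.89, array([307., 275.,  72.,  82.])), (0.61, array([441., 201.,  35.,  40.]))]
stop_fence [(0.84, array([319., 156., 131.,  74.]))]
tube_rack [(0.87, array([185., 237.,  61.,  26.]))]
reagent_bottle [(0.64, array([446., 302.,  32.,  24.]))]
beaker [(0.68, array([441., 200.,  30.,  40.]))]
scene {'fx': 501.65845605424926, 'fy': 501.65845605424926, 'cx': 316.67814289463206, 'cy': 239.70627829100988, 'D': array([0.03461436, 0.        , 0.        , 0.        , 0.        ]), 'R': array([[ 0.36461063,  0.93101837, -0.01624456],
       [ 0.52003907, -0.21806993, -0.82583586],
       [-0.77241081,  0.29266073, -0.56367654]]), 't': array([-251.01631397, -271.88201151, 1295.37284798])}
tub
[... 275 characters left out ...]
144., 324.,  53.,  65.]))]
{'t': 0.6, 'joint_pos': array([ 5.95749107e+01,  1.24249838e+01,  9.24404907e+01, -9.91171982e-04,
        7.51309777e+01, -6.42898847e+00]), 'qvel': array([ 0.00465697, -0.15122296,  0.0290276 , -0.07073388,  0.10510535,
       -0.06181363]), 'effort': array([-6.41673978e-04, -3.96579158e+01, -3.04028714e+01, -2.40271538e-04,
        1.14640741e-03,  1.21732043e-06]), 'tcp_pos': array([254.17365382, 571.01036384, 192.0317865 ]), 'ee_rot': array([1.79996582e+02, 1.34922748e-03, 1.56004153e+02]), 'wrist_force': array([-1.06261138, -0.22477512,  0.44205279]), 'moment': array([-0.0602525 ,  0.05380405, -0.02626669]), 'grip_force': 0.0, 'grip_width': 85.43770605944304}
```

View pics/top0.png

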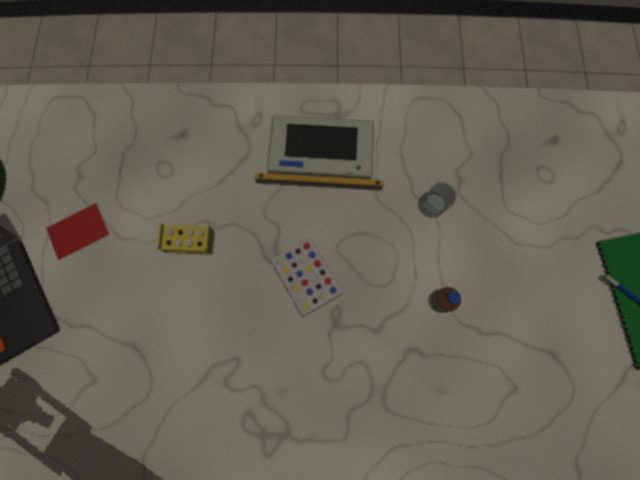

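View pics/scene0.png

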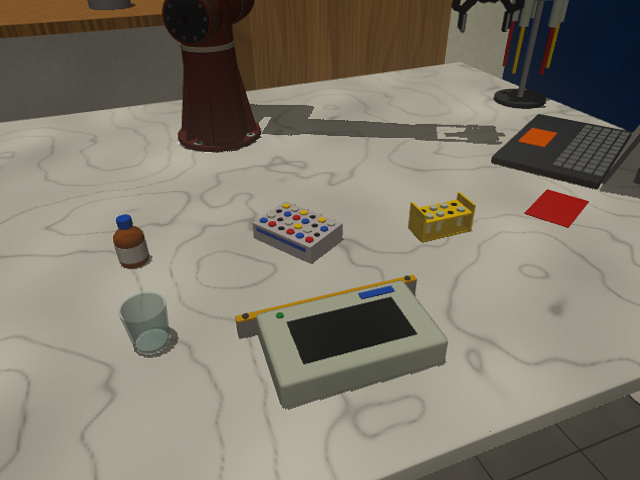

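Top view: the fence's yellow edge runs from about (257,178) to (382,185). The block is centred near (307,277) with its long axis about 60° off the fence. The rack is at (185,238), the bottle at (446,300) and the beaker at (437,200). The scene view shows the same layout from behind the reader. Next I'll write the pose-fit helper.

```bash
cat > h.py <<'E'
from station import *
import cv2, numpy as np
from scipy.optimize import minimize
CAL={n:get_calibration(n) for n in("top","scene")}
def KD(n):
    c=CAL[n]; return np.array([[c["fx"],0,c["cx"]],[0,c["fy"],c["cy"]],[0,0,1.]]),c["D"]
def proj(P,n):
    K,D=KD(n); c=CAL[n]
    return cv2.projectPoints(np.float64(P),cv2.Rodrigues(c["R"])[0],c["t"],K,D)[0][:,0]
def back(uv,z,n):
    K,D=KD(n); c=CAL[n]; uv=np.float64(uv).reshape(-1,1,2)
    r=np.c_[cv2.undistortPoints(uv,K,D)[:,0],np.ones(len(uv))]@c["R"]; o=-c["R"].T@c["t"]
    return o+r*((z-o[2])/r[:,2])[:,None]
def R2(a): c,s=np.cos(a),np.sin(a); return np.array([[c,-s],[s,c]])
def box(p,sx,sy,h):
    q=np.array([[x,y] for x in(-.5,.5) for y in(-.5,.5)])*[sx,sy]@R2(p[2]).T+p[:2]
    return np.r_[np.c_[q,np.zeros(4)],np.c_[q,np.full(4,h)]]
def hullmask(P,n,S=4):
    m=np.zeros((480*S,640*S),np.uint8); h=cv2.convexHull(np.float32((proj(P,n)+.5)*S))
    cv2.fillConvexPoly(m,np.int32(h),1); return cv2.resize(m.astype(np.float32),(640,480),interpolation=cv2.INTER_AREA)
def fit(name,size,cams=("top",),p0=None,new=True):
    """pose [x,y,yaw] of a box from the network's mask"""
    ms=[]
    for n in cams:
        if new: get_image(n)
        r=regions_of(name,n)
        if r: ms.append((n,r[0]["region"].astype(np.float32),r[0]["score"]))
    if not ms: return None
    if p0 is None:
        v,u=np.nonzero(ms[0][1]); xy=back([[u.mean(),v.mean()]],size[2]*.8,ms[0][0])[0,:2]
        st=[np.r_[xy,a] for a in np.radians(np.arange(0,180,20))]
    else: st=[np.array(p0)]
    f=lambda p:sum(np.abs(hullmask(box(p,*size),n)-m).sum()/m.sum() for n,m,_ in ms)
    st=sorted(st,key=f)[:2]
    rs=[minimize(f,s,method="Nelder-Mead",options=dict(initial_simplex=s+np.array([[0,0,0],[8,0,0],[0,8,0],[0,0,.2]]),xatol=.02,fatol=1e-4,maxiter=120)) for s in st]
    b=min(rs,key=lambda r:r.fun); return b.x,b.fun,[s for *_,s in ms]
BL=(92,130,36)
E
python3 - <<'E'
from h import *
for cams in(("top",),("scene",)):
    p,f,s=fit("tube_block",BL,cams); print(cams,np.round(p[:2],1),np.degrees(p[2]).round(1),round(f,3),s)
p,f,s=fit("tube_rack",(50,100,55),("top",)); print("rack",np.round(p,2),f)
im=get_image("top"); hsv=cv2.cvtColor(im,cv2.COLOR_RGB2HSV)
m=cv2.inRange(hsv,(15,120,80),(35,255,255)); m[:, :245]=0; m[:165]=0; m[195:]=0; m[:,395:]=0
v,u=np.nonzero(m); print("yellow",u.min(),u.max(),v.min(),v.max())
lo=[];hi=[]
for c in range(u.min()+4,u.max()-3):
    r=v[u==c]
    if len(r): lo.append((c,r.max()+.5)); hi.append((c,r.min()-.5))
for nm,e in(("front",lo),("back",hi)):
    W=back(e,33,"top"); k=np.polyfit(W[:,1],W[:,0],1); res=W[:,0]-np.polyval(k,W[:,1])
    k=np.polyfit(W[abs(res)<2,1],W[abs(res)<2,0],1); print(nm,k,"yaw",np.degrees(np.arctan(-k[0])),res.std())
    ye=back([[u.min()-.5,v[u==u.min()].mean()],[u.max()+.5,v[u==u.max()].mean()]],33,"top"); print(ye)
for n,k,h in(("top","reagent_bottle",42),("top","beaker",32)):
    e=spot_in(k,n)[0]["extent"]; print(k,back([e[:2]],h,n)[0])
cv2.imwrite("pics/c.png",cv2.resize(im[160:200,245:395,::-1],None,fx=5,fy=5,interpolation=0))
E
```

```text
('top',) [528.9  27.9] 121.1 0.038 [0.72]
('scene',) [528.2  25.6] 119.5 0.049 [0.77]
rack [600.06 273.78   3.1 ] 0.11182659864425659
yellow 255 383 173 185
front [4.75515516e-02 7.26288218e+02] yaw -2.7224524944282598 0.6479097999315486
[[ 737.94128612  139.0104905    33.        ]
 [ 726.26017303 -130.62781432   33.        ]]
back [4.88556038e-02 7.38849220e+02] yaw -2.796995963034187 0.7912062626589593
[[ 737.94128612  139.0104905    33.        ]
 [ 726.26017303 -130.62781432   33.        ]]
reagent_bottle [ 484.83830085 -243.16984048   42.        ]
beaker [ 690.30811969 -247.31241041   32.        ]
```

View pics/c.png

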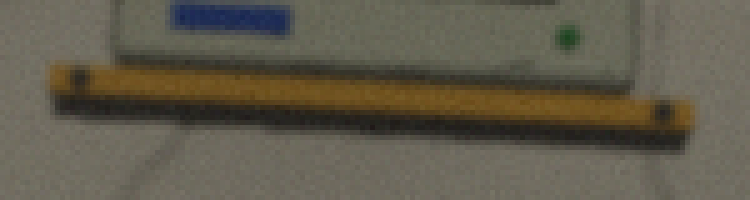

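```bash
cat >> h.py <<'E'
def wrap(a): return (a+180)%360-180
def pick_yaw(pos,ydeg):
    q0=get_obs()["joint_pos"]; c=[]
    for y in(ydeg,ydeg+180):
        q=solve_ik(list(pos),[180,0,wrap(y)])
        if q is not None: c.append((np.abs(np.array(q)-q0)[5],wrap(y)))
    return min(c)[1]
def F(): return np.array(get_obs()["wrist_force"])
def corner_push(p,side,ly,dth,cor,z=10,gap=14,hw=11):
    """p=[x,y,yaw]; finger on face side*x at local y=ly, turns block by dth (rad) about local (0,cor)"""
    p=np.array(p); L=lambda q,g,:q[:2]+R2(q[2])@[side*(46+hw+g),ly]
    a=L(p,gap); y=pick_yaw((*a,120),np.degrees(p[2])); d=y-np.degrees(p[2])
    goto([*a,110],[180,0,y]); move_l([*a,z],None,250); f0=F(); g=gap
    while g>-6:
        g-=2; move_l([*L(p,g),z],None,60)
        if np.linalg.norm((F()-f0)[:2])>2.5: break
    print("contact gap",g,F()-f0)
    C=p[:2]+R2(p[2])@[0,cor]; n=int(np.ceil(abs(dth)/np.radians(7))); mx=0
    for k in range(1,n+1):
        r=R2(dth*k/n); t=C+r@(L(p,g)-C); yy=y+np.degrees(dth*k/n)
        move_l([*t,z],[180,0,wrap(yy)],70); mx=max(mx,np.linalg.norm((F()-f0)[:2]))
    out=R2(p[2]+dth)@[side*25,0]
    move_l([*(t+out),z],None,120); move_l([*(t+out),110],None,300)
    print("maxF",mx,"t",get_obs()["t"])
def rep(p): print("block",np.round(p[:2],1),"yaw",np.degrees(p[2]).round(1),"err",wrap(np.degrees(p[2])-177.28).round(1),"gap",round((726.3+.0476*p[1]-p[0])-46,1))
E
python3 - <<'E'
from h import *
grip(0)
p=[528.6,26.8,np.radians(120.4)]
corner_push(p,-1,-46,np.radians(28),40)
g=get_image("top"); cv2.imwrite("pics/t1.png",g[:,:,::-1])
for cams in(("top",),("scene",)):
    r=fit("tube_block",BL,cams); print(cams,r[1:]); rep(r[0])
E
```

```text
contact gap -6 [-0.58018319  0.88906433 -0.41893339]
maxF 1.1647747633974836 t 9.4417
('top',) (np.float64(45.93936538696289), [0.62])
block [505.9 -32.3] yaw 40.7 err -136.6 gap 172.9
('scene',) (np.float64(0.0794132798910141), [0.87])
block [527.7  26.2] yaw 121.4 err -55.8 gap 153.8
```

View pics/t1.png

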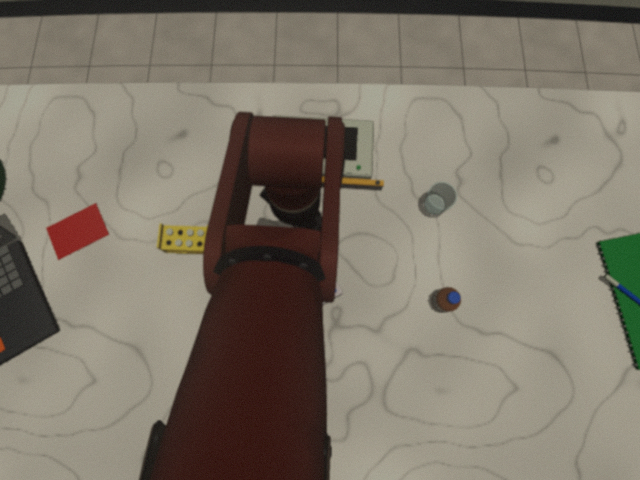

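The top view is now blocked by the arm. The fit from the scene camera says the block has not moved, so I'll check where the finger actually went.

Run:
```python
from h import *
o=get_obs(); print(o["tcp_pos"],o["ee_rot"],o["grip_width"],o["t"])
g=get_image("scene"); cv2.imwrite("pics/s1.png",g[:,:,::-1]); print(proj([o["tcp_pos"]],"scene"))
p=np.array([528.6,26.8,np.radians(120.4)]); print(p[:2]+R2(p[2])@[-57,-46])
```

```text
[602.04346135  40.12024214 107.87787152] [-179.88794929   -0.20645583  148.39541454] 0.058336560719486646 9.6917
[[319.30825933 203.33489699]]
[597.11955334   0.914274  ]
```

View pics/s1.png

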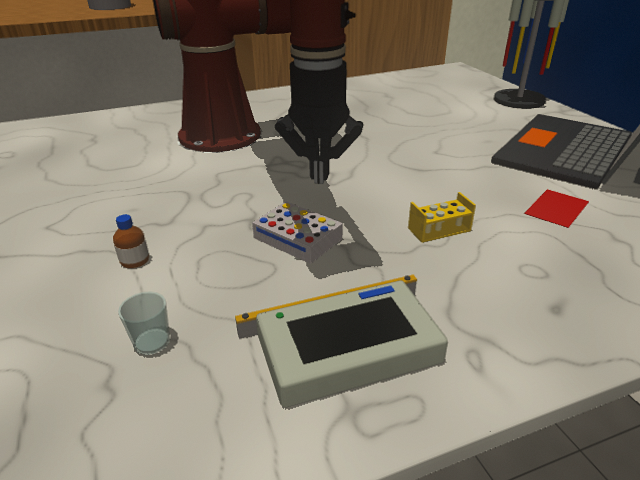

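Run:
```python
import cv2
g=cv2.imread("pics/s1.png"); cv2.imwrite("pics/s1c.png",cv2.resize(g[100:260,230:400],None,fx=3.6,fy=3.6,interpolation=cv2.INTER_CUBIC))
```

```text
(no output)
```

View pics/s1c.png

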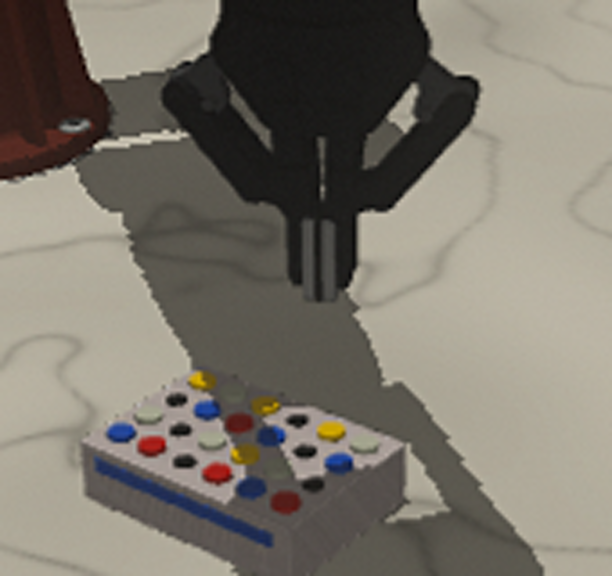

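Run:
```python
from h import *
print("ray at z108",back([[318.6,183.3]],108,"scene"),"z155",back([[318.6,183.3]],155,"scene"))
y=get_obs()["ee_rot"][2]
goto([630,-70,40],[180,0,148.4-28]); move_l([630,-70,8],None,150); wait(.2); f0=F(); z=8
get_image("scene"); cv2.imwrite("pics/s2.png",get_image("scene")[150:330,200:440,::-1].repeat(3,0).repeat(3,1))
print(proj([get_obs()["tcp_pos"]],"scene"))
while z>-48:
    z-=3; move_l([630,-70,z],None,40)
    if abs((F()-f0)[2])>3: break
o=get_obs(); print("stop cmd",z,o["tcp_pos"],F()-f0,o["t"])
move_l([630,-70,z+8],None,100)
```

```text
ray at z108 [[540.26711973  63.35414534 108.        ]] z155 [[623.05079599  31.34350189 155.        ]]
[[261.30746305 280.69159717]]
stop cmd -40 [630.88391906 -70.1859771  -39.1850034 ] [-0.25119871  0.56864208  3.48754704] 15.0
```

View pics/s2.png

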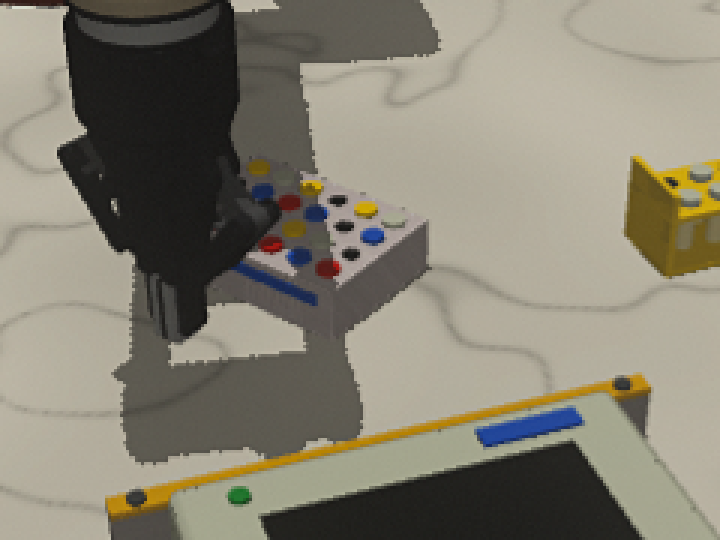

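The tip touches the bench at reported z ≈ -39, so the real fingertips are about 39 mm above the reported TCP. My first pass therefore swept over the block without touching it. I'll correct the heights and carry on.

```bash
sed -i 's/z=10,gap=14/z=-28,gap=14/; s/\*a,110\]/*a,40]/; s/(t+out),110\]/(t+out),40]/; s/g>-6:/g>-10:/' h.py
python3 - <<'E'
from h import *
move_l([630,-70,40],None,300)
p=[528.6,26.8,np.radians(120.4)]
corner_push(p,-1,-46,np.radians(28),40)
r=fit("tube_block",BL,("scene",)); print(r[1:]); rep(r[0])
cv2.imwrite("pics/s3.png",get_image("scene")[:,:,::-1])
E
```

```text
contact gap -2 [ 2.73323643 -0.39612123 -2.09042414]
maxF 0.6673791451430647 t 20.4667
(np.float64(0.1701234132051468), [0.72])
block [515.1  43.7] yaw 148.7 err -28.6 gap 167.2
```

View pics/s3.png

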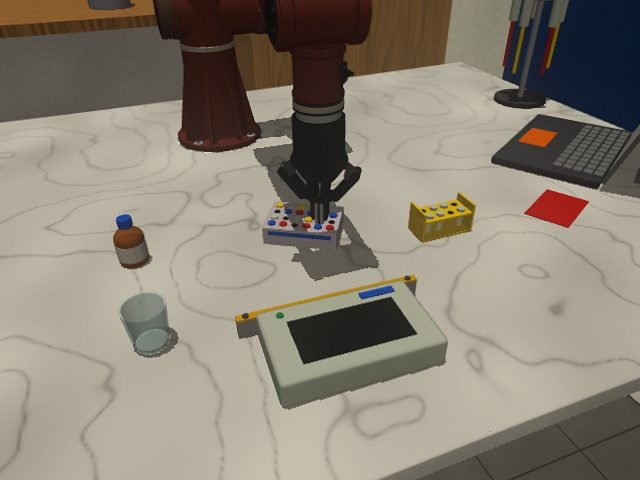

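The block turned exactly 28° as modelled. Now the opposite corner.

Run:
```python
from h import *
p=[515.1,43.7,np.radians(148.6)]
corner_push(p,1,46,np.radians(28.6),-40)
for c in(("scene",),("top",)):
    r=fit("tube_block",BL,c); print(r[1:]); rep(r[0])
cv2.imwrite("pics/t4.png",get_image("top")[:,:,::-1])
```

```text
contact gap 0 [-2.92320301  0.66856163  0.62278351]
maxF 2.2309031594992836 t 25.7667
(np.float64(0.06973937898874283), [0.8])
block [534.8  36.4] yaw -3.7 err 179.0 gap 147.2
(np.float64(1.6799663305282593), [0.93])
block [562.7  48.5] yaw 22.9 err -154.4 gap 119.9
```

View pics/t4.png

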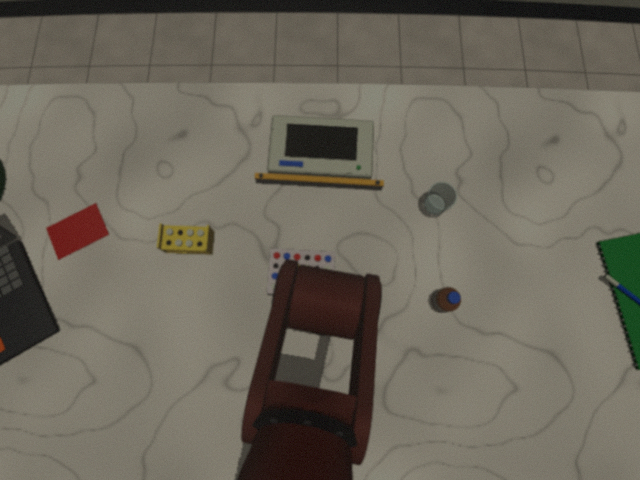

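The block is now parallel within about 1° and about 147 mm from the fence; in the top image its front edge is level near row 250. Next I'll open the gripper and push with both fingertips, square to the fence.

```bash
cat >> h.py <<'E'
TH=np.radians(-2.72); N=np.array([np.cos(TH),np.sin(TH)])
E
python3 - <<'E'
from h import *
Z=-36; c=np.array([534.8,36.4]); a=c-N*(46+11+22)
y=pick_yaw((*a,20),-2.72); goto([*a,40],[180,0,y]); grip(85); move_l([*a,0],None,250); wait(.1); f0=F()
z=0
while z>Z:
    z-=6; move_l([*a,z],None,80)
    if abs((F()-f0)[2])>3: z+=5; move_l([*a,z]); print("floor"); break
f0=F(); d=0
while d<30:
    d+=2; move_l([*(a+N*d),z],None,60)
    if np.linalg.norm((F()-f0)[:2])>3: break
print("z",z,"contact d",d,F()-f0)
move_l([*(a+N*(d+105)),z],None,60); o=get_obs(); print(o["tcp_pos"],F()-f0,o["moment"],o["t"])
r=fit("tube_block",BL,("scene",)); print(r[1:]); rep(r[0]); open("f0","w").write(repr((f0.tolist(),a.tolist(),d+105,z)))
cv2.imwrite("pics/s5.png",get_image("scene")[:,:,::-1])
E
```

```text
z -36 contact d 24 [-4.95154707 -1.01574939  3.87769181]
[580.92345732  34.33737482 -37.17963994] [-6.31260727  0.47310764  2.84380785] [ 0.03814188  0.86062911 -0.06564985] 33.9083
(np.float64(0.04642694443464279), [0.88])
block [638.5  31.9] yaw -3.0 err 179.7 gap 43.3
```

View pics/s5.png

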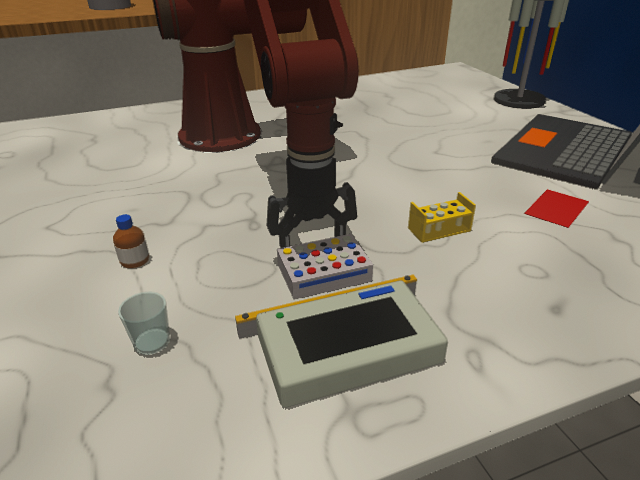

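The block is parallel to the fence with a gap of about 43 mm, its blue strip facing the fence near (335,280). I'll close the gap and finish slowly under force control.

Run:
```python
from h import *
f0,a,d,z=eval(open("f0").read()); f0=np.array(f0); a=np.array(a)
G=lambda d,s:move_l([*(a+N*d),z],None,s)
d+=32; G(d,50); d0=d
while d<d0+22:
    d+=1.5; G(d,20); f=-(F()-f0)[:2]@N
    if f>16: break
wait(.2); o=get_obs(); print("end",d-d0,f,F()-f0,o["moment"],o["tcp_pos"],o["t"])
G(d-30,80); move_l([*(a+N*(d-30)),60],None,250); goto([420,20,90],[180,0,o["ee_rot"][2]])
r=fit("tube_block",BL,("scene",)); print(r[1:],get_obs()["t"]); rep(r[0])
for n in("top","scene"): cv2.imwrite(f"pics/{n}6.png",get_image(n)[:,:,::-1])
t=cv2.imread("pics/top6.png")[150:260,220:420]; s=cv2.imread("pics/scene6.png")[210:350,220:440]
t=cv2.resize(t,(700,290)); s=cv2.resize(s,(480,300)); s=cv2.copyMakeBorder(s,0,0,0,220,0)
cv2.imwrite("pics/fin.png",np.vstack([t,s]))
for k in("tube_rack","reagent_bottle","beaker"): print(k,spot_in(k,"scene")[0]["extent"])
```

```text
end 12.0 18.40127618630077 [-18.30701831   0.95798245  13.50443885] [-0.10221377  2.55348922 -0.2132893 ] [622.5737484   32.29170457 -35.84124148] 37.05
(np.float64(0.4018457531929016), [0.91]) 38.9667
block [646.5  32.5] yaw -6.3 err 176.4 gap 35.3
tube_rack [441.2, 218.4, 66.9, 46.9]
reagent_bottle [130.6, 241.2, 34.1, 51.7]Traceback (most recent call last):
  File "<stdin>", line 15, in <module>
IndexError: list index out of range
```

View pics/fin.png

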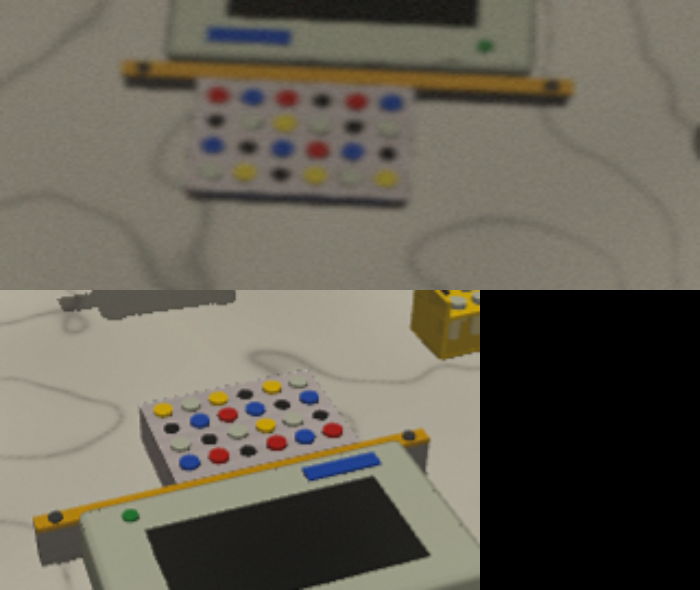

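In both views the block's long side lies flush against the fence, and the fence reaches past both ends. The scene-camera fit isn't usable here because the reader hides part of the block, so I'll check with the clear top view and then hand in.

Run:
```python
from h import *
r=fit("tube_block",BL,("top",)); print(r[1:]); rep(r[0])
for k in("tube_rack","reagent_bottle","beaker"): print(k,[np.round(d["extent"]) for d in spot_in(k,"top")[:1]])
p=r[0]; g=726.3+.0476*p[1]-p[0]-46; e=wrap(2*(np.degrees(p[2])+2.72))/2
if abs(g)<5 and abs(e)<1.5: print(sign_off())
```

```text
(np.float64(0.02605939470231533), [0.7])
block [680.2  31.6] yaw -2.8 err 179.9 gap 1.6
tube_rack [array([186., 239.,  62.,  26.])]
reagent_bottle []
beaker [array([440., 200.,  33.,  38.])]
the job is handed in; nothing more can be done
None
```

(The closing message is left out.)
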